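Make up two eye-clinic trays

TASK

Make up two kits from the stock on the desk. Blue tray, for a dilated-eye examination: the red-capped bottle and the black-rimmed examination lens go in its two square pockets, one in each, either way round, and the yellow carton goes in its long pocket; orange tray, for a contact-lens fitting: the green-capped bottle goes in either square pocket and the flat twin lens case in the long pocket. Everything must end up standing or lying flat on the floor of its pocket, the way up it is now; leave the black-capped bottle, the tape roll and the pink eye cup where they are.

Things in the scene. Friction and masses are not known exactly. Their poses are not given: they have to be found in the camera images.
- blue_tray: BLUE tray fixed to the table, 179 (own x) x 169 mm (own y); origin at centre of underside, table level. Floor 3 mm thick, rim top 8 mm and dividers 6 mm above the table, all 3 mm thick and paler. Long pocket on the -x half: 90 x 163 mm, middle (-41.5, 0) mm; two square pockets on the +x half: 80 x 80 mm, middles (46.5, 41.5) and (46.5, -41.5). +x half points away from the robot (yaw within 0.3 rad).
- orange_tray: ORANGE tray fixed to the table, 179 (own x) x 169 mm (own y); origin at centre of underside, table level. Floor 3 mm thick, rim top 8 mm and dividers 6 mm above the table, all 3 mm thick and paler. Long pocket on the -x half: 90 x 163 mm, middle (-41.5, 0) mm; two square pockets on the +x half: 80 x 80 mm, middles (46.5, 41.5) and (46.5, -41.5). +x half points away from the robot (yaw within 0.3 rad).
- red_bottle_mid (a point): upright white plastic dropper bottle with a RED cap, loose, about 25 g. Round body 30 mm in diameter up to 40 mm, then a shoulder and a cap 26 mm wide; 66 mm tall. The point is at its centre, half-way up (33 mm above its foot); z up. Goes to the blue tray.
- green_bottle_mid (a point): upright white plastic dropper bottle with a GREEN cap, loose, about 25 g. Round body 30 mm in diameter up to 40 mm, then a shoulder and a cap 26 mm wide; 66 mm tall. The point is at its centre, half-way up (33 mm above its foot); z up. Goes to the orange tray.
- lens_mid (a point): hand-held examination lens, loose, about 70 g: a flat-lying drum 50 mm in diameter and 28 mm tall, black rim with a thin steel band, pale glass on top. The point is at its centre, 14 mm above its underside; z up. Goes to the blue tray.
- carton_mid (a point): small yellow carton with a white band, loose, about 40 g, 70 mm (its x) by 30 mm (its y) by 45 mm tall; rigid. The point is at its centre, 22.5 mm above its underside; z up. Grip it across the 30 mm. Goes to the blue tray.
- case_mid (a point): flat white twin contact-lens case, loose, about 30 g: base 66 mm (its x) by 34 mm (its y) by 16 mm high, on it two round screw caps 29 mm wide and 6 mm high, one blue and one white, side by side along x; 22 mm tall in all. The point is at its centre, 11 mm above its underside; z up. Grip the base across the 34 mm. Goes to the orange tray.
- black_bottle_mid (a point): upright white plastic dropper bottle with a BLACK cap, loose, about 25 g. Round body 30 mm in diameter up to 40 mm, then a shoulder and a cap 26 mm wide; 66 mm tall. The point is at its centre, half-way up (33 mm above its foot); z up. Belongs to neither kit: leave it where it stands.
- tape: bystander: roll of beige tape lying flat, loose, ring 50 mm in outer diameter, 32 mm hole, 18 mm tall; origin at the centre of its underside. Leave it.
- eye_cup: bystander: small pink open cup, loose, 44 mm across the rim, 34 mm tall; origin at the centre of its underside. Leave it.

How it is judged:
By the outcome, as a careful person would: the job done as asked, in the order asked, and still so for the second after the job is handed in, with the robot touching nothing.
It also fails if it takes over 136 s, if anything falls off the work surface, if the arm or the gripper's body presses on something with over 40 N, if the wrist force passes 120 N, or if a joint passes its speed limit or range.

ROBOT

A 6-joint arm with a two-finger parallel gripper is mounted at the origin on the work surface. World frame = base frame: x ahead of the robot, y to its left, z up, the work surface at z = 0. Lengths are in m, angles in degrees, forces in N, time in s.
With the tool pointing down it reaches from about 0.325 to 0.925 m from the base axis. Payload 3.1 kg.
Tool frame: the origin (TCP) lies at the very end of the fingers, on their centre line; the grasp point (between the pads) lies 19 mm behind it (robot.grasp_offset is the distance from the TCP to the grasp point, in m); z points along the fingers, y is the line along which they close (so a half turn about z gives the same grasp; the last joint's range is limited). The gripper opens to 85 mm and grips with 20 to 120 N. Pads are 22 mm wide; open, the fingers measure 114 mm over their backs; the gripper's body (76 mm by 85 mm) begins 54 mm behind the grasp point. The pads swing forward as they close: fully open they stand 13 mm farther back than shut.
Start: joints at [67.311, 12.427, 92.441, -0, 75.132, -6.429], TCP at [0.175, 0.6, 0.231] pointing down, gripper open.
Joint ranges: [-157.48, 157.48], [-44.54, 120.13], [17.64, 146.25], [-64.5, 244.5], [7.68, 150.69], [-147.95, 147.95]. Speed limits (degrees/s): [159.86, 159.86, 180, 180, 180, 180].

INTERFACE

Orientations are given as a 3x3 rotation matrix whose columns are the frame's x, y, z axes.
In Python, from bench import robot gives the robot as it stands. The module is installed in compiled form; this text tells all that it offers.
- The arm moves only by the tool drive_tool, never from a script. Its argument "steps" is a list of rows, each an object of numbers: "ax", "ay", "az": the turn, a rotation vector about the tool's x, y, z in degrees; "dx", "dy", "dz": the shift along the tool's x, y, z in cm; "fingers": the opening in per cent of the stroke, from 0 (shut) to 100 (fully open). In form: [{"ax": .., "ay": .., "az": .., "dx": .., "dy": .., "dz": .., "fingers": ..}, ...]. A call has 1 to 20 rows; each row is the pose to reach, as a shift and turn from the pose commanded when the call began, along the tool's axes at that moment; what a row does not reach only later rows make up. A row lasts 1/10 s, in which the tool goes at most 50 mm and 8.59 degrees, less where a joint would pass 70% of its speed; a pose out of reach is approached as far as the arm can. A call with a gripper value outside its range is refused whole. The fingers move at their own pace and stop on an object; the grip force is fixed at half the most. Time passes only in rows, so rows that repeat a pose let the fingers close. It gives the time, the measured TCP pose, the force, the opening and the grip force at its end, in the units of the state.
- robot.observe(): the state, without advancing time (a new reading comes with each control period).
- robot.read_camera(name): name is "scene" or "top" or "wrist"; returns a dict with "frame" (480x640x3 uint8, red, green, blue), "depth" (480x640 float32, m along the optical axis (not along the pixel's ray), 0 where there is no reading), "fx", "fy", "cx", "cy" (pixels), "R" (3x3) and "t" (3): a world point X has camera coordinates R X + t; the wrist camera has in their place "tool_from_camera" (4x4, takes a point from camera to tool coordinates, whose origin is the TCP and whose axes are the flange's). Camera axes: x right, y down, z forward; pixel columns grow to the right and rows downward; lengths in m; the calibration is good to about 2 mm. A picture is of the moment at which its call begins: read the wrist's pose just before it.
- robot.sign_off(): hands the job in; it is judged then, once.
The state is a dict: "time": time; "q": joint angles; "qvel": joint speeds; "joint_torque": joint torques, N m; "position": TCP position; "eef_rot": TCP orientation; "contact_force": force on the tool from outside, world axes, zero at the start; "wrist_torque": the same for the moment, N m; "width": opening from 0.0 (shut) to 1.0 (fully open); "grip_force": force on a finger pad.
Only numpy, scipy, OpenCV 4.12 (cv2) and the standard library are available. Lean on these libraries where they do the work, as an engineer would, in place of code of your own. Each camera call takes 0.05 s, during which the arm holds its last target. There are 200 camera calls.

## Working session

There is one attempt and no reset: what is moved stays moved. The work goes in short steps, Python scripts to look and compute and a tool call to move; the robot and the scene stay as the last step left them, time stands still between calls to the robot, and variables do not carry over. Pictures are saved under pics/ and viewed, at most 17 in all, crops included, and the job is handed in when it is done.

Besides the shell and the picture viewer there is one more tool, called after ">>>" as name(argument=value, ...) on one line, values as JSON. drive_tool: Moves the arm, as the interface text tells. Its arguments: {"type":"object","properties":{"steps":{"type":"array"}},"required":["steps"]}

```bash
mkdir -p pics
cat > h.py <<'E'
import numpy as np, cv2
from bench import robot
np.set_printoptions(precision=4,suppress=True)
def snap(n,f):
    c=robot.read_camera(n); cv2.imwrite(f'pics/{f}.png',c['frame'][:,:,::-1]); np.savez(f'pics/{f}.npz',**c); return c
def world(c,u,v,z=None):
    # pixel -> world at plane z, or by depth
    R,t=c['R'],c['t']; d=np.array([(u-c['cx'])/c['fx'],(v-c['cy'])/c['fy'],1.])
    C=-R.T@t; r=R.T@d
    s=c['depth'][int(round(v)),int(round(u))] if z is None else (z-C[2])/r[2]
    return C+s*r
E
python3 - <<'E'
from h import *
print({k:v for k,v in robot.observe().items() if k in('time','position','eef_rot','width')})
for n in('top','scene'):
    c=snap(n,n+'0'); print(n,c['fx'],-c['R'].T@c['t'],c['R'])
E
```

```text
{'time': 0.0, 'position': array([0.1747, 0.5992, 0.2299]), 'eef_rot': array([[-0.96  ,  0.28  , -0.0009],
       [ 0.28  ,  0.96  , -0.0023],
       [ 0.0002, -0.0024, -1.    ]]), 'width': 1.000255399271222}
top 448.1912387961742 [ 0.4201 -0.0074  0.838 ] [[ 0.0279 -0.9993 -0.0238]
 [-0.9844 -0.0234 -0.1742]
 [ 0.1735  0.0283 -0.9844]]
scene 437.21389398585615 [ 1.1406 -0.2272  0.4585] [[ 0.3643  0.9313 -0.0069]
 [ 0.5142 -0.2074 -0.8322]
 [-0.7765  0.2996 -0.5544]]
```

View pics/top0.png

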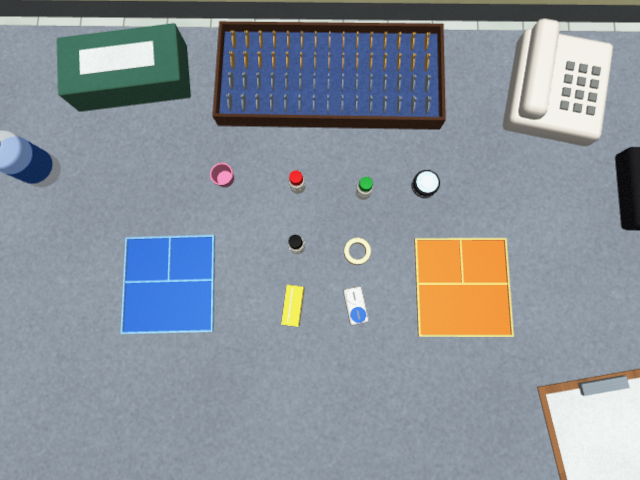

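View pics/scene0.png

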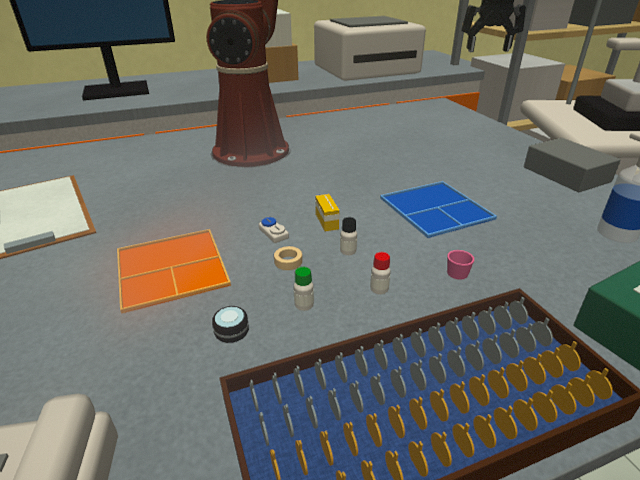

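The top view shows the blue tray on the left (corners about 126,237 / 213,331) and the orange tray on the right (416,239 / 513,335). The red cap is at (296,178), green cap (366,184), lens (427,182), carton (292,306), case (356,306), black cap (295,242), tape (357,251) and eye cup (222,175). The scene view agrees.

```bash
cat > m.py <<'E'
from h import *
c=dict(np.load('pics/top0.npz')); f=c['frame']; hsv=cv2.cvtColor(f,cv2.COLOR_RGB2HSV)
def seg(lo,hi,box):
    m=cv2.inRange(hsv,np.array(lo),np.array(hi)); k=np.zeros_like(m); x0,y0,x1,y1=box; k[y0:y1,x0:x1]=m[y0:y1,x0:x1]
    return k
def pts(k,z):
    v,u=np.nonzero(k); return np.array([world(c,a,b,z)[:2] for a,b in zip(u,v)],np.float32)
def rect(name,k,z):
    p=pts(k,z); q=cv2.minAreaRect(p*1000); print(name,len(p),'mean',p.mean(0),'rect',np.round(q[0],1),np.round(q[1],1),round(q[2],1))
rect('blue',seg((85,60,60),(125,255,255),(110,225,225,345)),.008)
rect('orange',seg((5,80,80),(32,255,255),(405,225,525,345)),.008)
rect('red',seg((0,150,90),(8,255,255),(280,165,312,195)),.066)
rect('green',seg((45,100,50),(85,255,255),(350,170,380,198)),.066)
rect('cartontop',seg((20,0,215),(35,255,255),(270,275,315,335)),.045)
rect('blackcap',seg((0,0,0),(180,255,50),(285,232,305,256)),.066)
for n,u,v in[('carton',292,306),('case',356,300),('lens',427,182),('red',296,177),('green',366,183),('desk',330,220),('bt',190,305),('ot',470,305)]: print(n,world(c,u,v))
im=cv2.resize(f[160:340,270:450],None,fx=3.3,fy=3.3,interpolation=cv2.INTER_CUBIC); cv2.imwrite('pics/crop0.png',im[:,:,::-1])
E
python3 m.py
```

```text
blue 8934 mean [0.464  0.2884] rect [465.8 288.7] [180.6 171.7] 3.0
orange 9104 mean [ 0.4727 -0.2552] rect [ 474.6 -254.7] [178.1 169.4] 1.7
red 133 mean [0.6567 0.0534] rect [656.6  53.1] [24.2 21.5] 1.9
green 157 mean [ 0.648  -0.0712] rect [648.1 -71.2] [24.  23.2] 1.2
cartontop 668 mean [0.4306 0.0538] rect [430.9  53.8] [29.2 68.9] 84.4
blackcap 139 mean [0.5407 0.0505] rect [540.6  50.7] [23. 21.] 1.9
carton [0.4296 0.0534 0.0444]
case [ 0.4437 -0.0598  0.0204]
lens [ 0.6641 -0.1882  0.0294]
red [0.6579 0.0532 0.0647]
green [ 0.6497 -0.0723  0.0636]
desk [ 0.5945 -0.0097 -0.0025]
bt [0.4267 0.2456 0.004 ]
ot [ 0.4408 -0.2683  0.0041]
```

View pics/crop0.png

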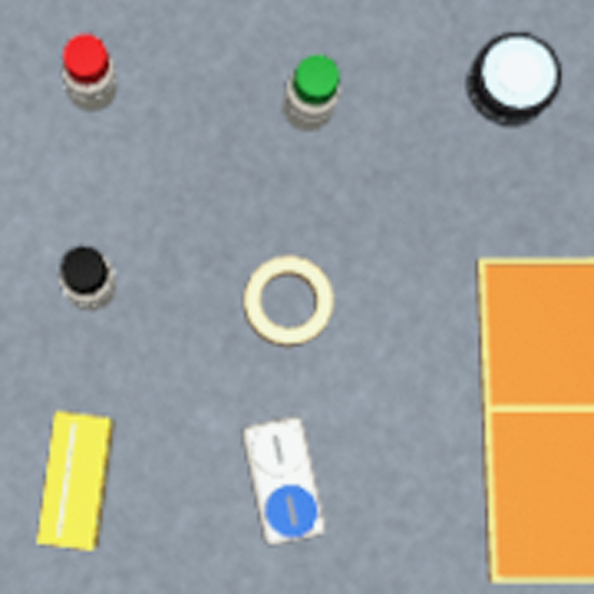

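>>> drive_tool(steps=[{"dx": -15, "dy": -9.5, "dz": 0, "az": -8, "fingers": 100}, {"dx": -30, "dy": -19, "dz": 0, "az": -16.26, "fingers": 100}, {"dx": -61.55, "dy": -38.98, "dz": 8.1, "az": -16.26, "fingers": 100}, {"dx": -61.55, "dy": -38.98, "dz": 8.1, "az": -16.26, "fingers": 100}, {"dx": -61.55, "dy": -38.98, "dz": 8.1, "az": -16.26, "fingers": 100}, {"dx": -61.55, "dy": -38.98, "dz": 8.1, "az": -16.26, "fingers": 100}, {"dx": -61.55, "dy": -38.98, "dz": 8.1, "az": -16.26, "fingers": 100}, {"dx": -61.55, "dy": -38.98, "dz": 8.1, "az": -16.26, "fingers": 100}, {"dx": -61.55, "dy": -38.98, "dz": 8.1, "az": -16.26, "fingers": 100}, {"dx": -61.55, "dy": -38.98, "dz": 8.1, "az": -16.26, "fingers": 100}, {"dx": -61.55, "dy": -38.98, "dz": 8.1, "az": -16.26, "fingers": 100}, {"dx": -61.55, "dy": -38.98, "dz": 8.1, "az": -16.26, "fingers": 100}, {"dx": -61.55, "dy": -38.98, "dz": 8.1, "az": -16.26, "fingers": 100}, {"dx": -61.55, "dy": -38.98, "dz": 8.1, "az": -16.26, "fingers": 100}, {"dx": -61.55, "dy": -38.98, "dz": 8.1, "az": -16.26, "fingers": 100}, {"dx": -61.55, "dy": -38.98, "dz": 8.1, "az": -16.26, "fingers": 100}, {"dx": -61.55, "dy": -38.98, "dz": 8.1, "az": -16.26, "fingers": 100}, {"dx": -61.55, "dy": -38.98, "dz": 8.1, "az": -16.26, "fingers": 100}, {"dx": -61.55, "dy": -38.98, "dz": 8.1, "az": -16.26, "fingers": 100}, {"dx": -61.55, "dy": -38.98, "dz": 8.1, "az": -16.26, "fingers": 100}])

```text
$.steps[0]: bad value
```

Run:
```python
from h import *
s=robot.observe(); print(s['time'],s['position'],s['eef_rot'],s['q'],s['contact_force'])
c=snap('wrist','w0'); print(c['tool_from_camera'],c['fx'])
c=dict(np.load('pics/top0.npz'))
for n,u,v,z in[('case',356.4,305.8,.016),('lens',427.3,181.8,.028),('case top end',270+272/3.3,160+423/3.3,.016),('case bot end',270+297.5/3.3,160+538.5/3.3,.016)]: print(n,world(c,u,v,z))
```

```text
0.1 [0.1747 0.5993 0.2301] [[-0.96    0.28   -0.0008]
 [ 0.28    0.96   -0.002 ]
 [ 0.0002 -0.0021 -1.    ]] [67.312  12.4718 92.5199 -0.0016 75.1318 -6.4295] [-0.3092 -0.2686 -0.8372]
[[-0.0005 -0.966  -0.2585  0.0656]
 [ 1.     -0.0006  0.0003 -0.0001]
 [-0.0004 -0.2585  0.966  -0.1427]
 [ 0.      0.      0.      1.    ]] 431.4586667486354
case [ 0.4335 -0.0609  0.016 ]
lens [ 0.6649 -0.1891  0.028 ]
case top end [ 0.465  -0.0533  0.016 ]
case bot end [ 0.4029 -0.068   0.016 ]
```

View pics/w0.png

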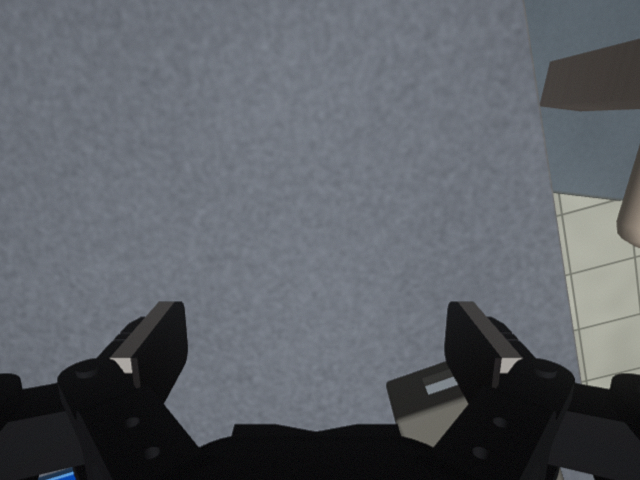

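The move was refused, probably because the rows left out some keys. The wrist view shows only bare desk between the fingers (tips at about 175,310 and 460,310). I'll resend with every key given.

>>> drive_tool(steps=[{"ax": 0, "ay": 0, "az": -8, "dx": -15, "dy": -9.5, "dz": 0, "fingers": 100}, {"ax": 0, "ay": 0, "az": -16.26, "dx": -30, "dy": -19, "dz": 0, "fingers": 100}, {"ax": 0, "ay": 0, "az": -16.26, "dx": -61.55, "dy": -38.98, "dz": 8.1, "fingers": 100}, {"ax": 0, "ay": 0, "az": -16.26, "dx": -61.55, "dy": -38.98, "dz": 8.1, "fingers": 100}, {"ax": 0, "ay": 0, "az": -16.26, "dx": -61.55, "dy": -38.98, "dz": 8.1, "fingers": 100}, {"ax": 0, "ay": 0, "az": -16.26, "dx": -61.55, "dy": -38.98, "dz": 8.1, "fingers": 100}, {"ax": 0, "ay": 0, "az": -16.26, "dx": -61.55, "dy": -38.98, "dz": 8.1, "fingers": 100}, {"ax": 0, "ay": 0, "az": -16.26, "dx": -61.55, "dy": -38.98, "dz": 8.1, "fingers": 100}, {"ax": 0, "ay": 0, "az": -16.26, "dx": -61.55, "dy": -38.98, "dz": 8.1, "fingers": 100}, {"ax": 0, "ay": 0, "az": -16.26, "dx": -61.55, "dy": -38.98, "dz": 8.1, "fingers": 100}, {"ax": 0, "ay": 0, "az": -16.26, "dx": -61.55, "dy": -38.98, "dz": 8.1, "fingers": 100}, {"ax": 0, "ay": 0, "az": -16.26, "dx": -61.55, "dy": -38.98, "dz": 8.1, "fingers": 100}, {"ax": 0, "ay": 0, "az": -16.26, "dx": -61.55, "dy": -38.98, "dz": 8.1, "fingers": 100}, {"ax": 0, "ay": 0, "az": -16.26, "dx": -61.55, "dy": -38.98, "dz": 8.1, "fingers": 100}, {"ax": 0, "ay": 0, "az": -16.26, "dx": -61.55, "dy": -38.98, "dz": 8.1, "fingers": 100}, {"ax": 0, "ay": 0, "az": -16.26, "dx": -61.55, "dy": -38.98, "dz": 8.1, "fingers": 100}, {"ax": 0, "ay": 0, "az": -16.26, "dx": -61.55, "dy": -38.98, "dz": 8.1, "fingers": 100}, {"ax": 0, "ay": 0, "az": -16.26, "dx": -61.55, "dy": -38.98, "dz": 8.1, "fingers": 100}, {"ax": 0, "ay": 0, "az": -16.26, "dx": -61.55, "dy": -38.98, "dz": 8.1, "fingers": 100}, {"ax": 0, "ay": 0, "az": -16.26, "dx": -61.55, "dy": -38.98, "dz": 8.1, "fingers": 100}])

```text
time: 2.15
position: [0.6562, 0.0547, 0.1506]
eef_rot: [[-1.0, -0.002, 0.0], [-0.002, 1.0, 0.0], [-0.0, 0.0, -1.0]]
contact_force: [-0.0, 0.5, -1.0]
width: 0.999
grip_force: 0.0
```

```bash
cat >> h.py <<'E'
def wcam(f):
    s=robot.observe(); c=snap('wrist',f); T=np.eye(4); T[:3,:3]=s['eef_rot']; T[:3,3]=s['position']
    W=T@c['tool_from_camera']; c['R']=W[:3,:3].T; c['t']=-c['R']@W[:3,3]; return s,c
E
python3 - <<'E'
from h import *
s,c=wcam('w1'); print(s['time'],s['position'],s['eef_rot'],s['q'],s['contact_force'],s['width'])
hsv=cv2.cvtColor(c['frame'],cv2.COLOR_RGB2HSV)
k=cv2.inRange(hsv,(0,150,90),(8,255,255)); v,u=np.nonzero(k); print(len(u),u.min(),u.max(),v.min(),v.max())
d=c['depth'][v,u]; P=np.array([world(c,a,b) for a,b in zip(u,v)]); P=P[P[:,2]>.06]; print(P.mean(0),P.min(0),P.max(0))
E
```

```text
2.15 [0.6562 0.0547 0.1506] [[-1.     -0.0017  0.0002]
 [-0.0017  1.      0.0001]
 [-0.0002  0.0001 -1.    ]] [ -1.3398  20.6043  91.2615   0.0044  68.1255 -91.4386] [-0.0048  0.4763 -0.9807] 0.9988048994207124
603 297 338 220 267
[0.6559 0.0558 0.0658] [0.6456 0.0443 0.0603] [0.669  0.0672 0.0681]
```

View pics/w1.png

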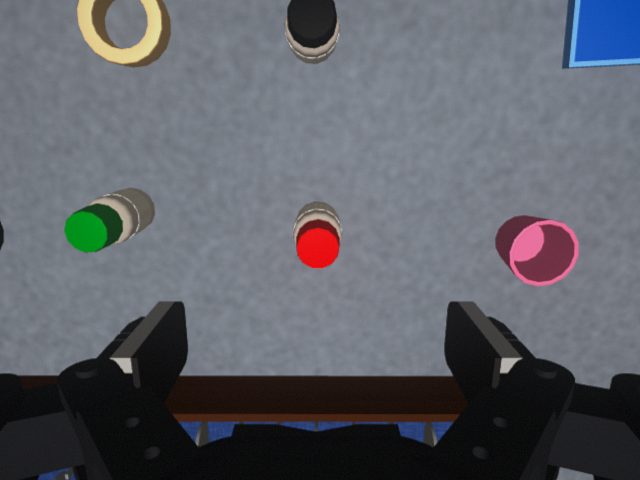

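The wrist view shows the red cap at (318,244), midway between the open fingers, with the eye cup (545,250) and green bottle (95,230) well clear. Descending to grip.

>>> drive_tool(steps=[{"ax": 0, "ay": 0, "az": 0, "dx": -0.1, "dy": 0.1, "dz": 4, "fingers": 100}, {"ax": 0, "ay": 0, "az": 0, "dx": -0.1, "dy": 0.1, "dz": 8, "fingers": 100}, {"ax": 0, "ay": 0, "az": 0, "dx": -0.1, "dy": 0.1, "dz": 11, "fingers": 100}, {"ax": 0, "ay": 0, "az": 0, "dx": -0.1, "dy": 0.1, "dz": 13, "fingers": 100}, {"ax": 0, "ay": 0, "az": 0, "dx": -0.1, "dy": 0.1, "dz": 14.2, "fingers": 100}, {"ax": 0, "ay": 0, "az": 0, "dx": -0.1, "dy": 0.1, "dz": 14.2, "fingers": 100}, {"ax": 0, "ay": 0, "az": 0, "dx": -0.1, "dy": 0.1, "dz": 14.2, "fingers": 0}, {"ax": 0, "ay": 0, "az": 0, "dx": -0.1, "dy": 0.1, "dz": 14.2, "fingers": 0}, {"ax": 0, "ay": 0, "az": 0, "dx": -0.1, "dy": 0.1, "dz": 14.2, "fingers": 0}, {"ax": 0, "ay": 0, "az": 0, "dx": -0.1, "dy": 0.1, "dz": 14.2, "fingers": 0}, {"ax": 0, "ay": 0, "az": 0, "dx": -0.1, "dy": 0.1, "dz": 14.2, "fingers": 0}, {"ax": 0, "ay": 0, "az": 0, "dx": -0.1, "dy": 0.1, "dz": 14.2, "fingers": 0}, {"ax": 0, "ay": 0, "az": 0, "dx": -0.1, "dy": 0.1, "dz": 14.2, "fingers": 0}, {"ax": 0, "ay": 0, "az": 0, "dx": -0.1, "dy": 0.1, "dz": 14.2, "fingers": 0}, {"ax": 0, "ay": 0, "az": 0, "dx": -0.1, "dy": 0.1, "dz": 14.2, "fingers": 0}, {"ax": 0, "ay": 0, "az": 0, "dx": -0.1, "dy": 0.1, "dz": 14.2, "fingers": 0}])

```text
time: 3.8
position: [0.6591, 0.0544, 0.01]
eef_rot: [[-1.0, 0.0, 0.003], [0.0, 1.0, -0.0], [-0.003, -0.0, -1.0]]
contact_force: [-0.8, -0.7, 5.7]
width: 0.332
grip_force: 59.5
```

>>> drive_tool(steps=[{"ax": 0, "ay": 0, "az": 0, "dx": 0, "dy": 0, "dz": -1, "fingers": 0}, {"ax": 0, "ay": 0, "az": 0, "dx": 0, "dy": 0, "dz": -3, "fingers": 0}, {"ax": 0, "ay": 0, "az": 0, "dx": 0, "dy": 0, "dz": -6, "fingers": 0}, {"ax": 0, "ay": 0, "az": 0, "dx": 0.5, "dy": 1, "dz": -9, "fingers": 0}, {"ax": 0, "ay": 0, "az": 0, "dx": 1.6, "dy": 3, "dz": -10, "fingers": 0}, {"ax": 0, "ay": 0, "az": 0, "dx": 3.2, "dy": 6, "dz": -10, "fingers": 0}, {"ax": 0, "ay": 0, "az": 0, "dx": 4.8, "dy": 9, "dz": -10, "fingers": 0}, {"ax": 0, "ay": 0, "az": 0, "dx": 6.4, "dy": 12, "dz": -10, "fingers": 0}, {"ax": 0, "ay": 0, "az": 0, "dx": 8, "dy": 15, "dz": -10, "fingers": 0}, {"ax": 0, "ay": 0, "az": 0, "dx": 9.6, "dy": 18, "dz": -10, "fingers": 0}, {"ax": 0, "ay": 0, "az": 0, "dx": 11.2, "dy": 21, "dz": -10, "fingers": 0}, {"ax": 0, "ay": 0, "az": 0, "dx": 12.8, "dy": 24, "dz": -10, "fingers": 0}, {"ax": 0, "ay": 0, "az": 0, "dx": 14.2, "dy": 26.5, "dz": -10, "fingers": 0}, {"ax": 0, "ay": 0, "az": 0, "dx": 14.8, "dy": 27.8, "dz": -10, "fingers": 0}, {"ax": 0, "ay": 0, "az": 0, "dx": 14.8, "dy": 27.8, "dz": -8, "fingers": 0}, {"ax": 0, "ay": 0, "az": 0, "dx": 14.8, "dy": 27.8, "dz": -5.5, "fingers": 0}, {"ax": 0, "ay": 0, "az": 0, "dx": 14.8, "dy": 27.8, "dz": -3, "fingers": 0}, {"ax": 0, "ay": 0, "az": 0, "dx": 14.8, "dy": 27.8, "dz": -2, "fingers": 0}, {"ax": 0, "ay": 0, "az": 0, "dx": 14.8, "dy": 27.8, "dz": -2, "fingers": 0}, {"ax": 0, "ay": 0, "az": 0, "dx": 14.8, "dy": 27.8, "dz": -2, "fingers": 0}])

```text
time: 5.8
position: [0.5105, 0.3324, 0.029]
eef_rot: [[-1.0, 0.0, 0.001], [0.0, 1.0, 0.0], [-0.001, 0.0, -1.0]]
contact_force: [-0.2, 0.5, 0.3]
width: 0.332
grip_force: 59.1
```

Run:
```python
from h import *
s,c=wcam('w2'); print(s['time'],s['position'],s['eef_rot'],s['contact_force'],s['width'])
```

```text
5.8 [0.5105 0.3324 0.029 ] [[-1.      0.0004  0.0008]
 [ 0.0004  1.      0.0002]
 [-0.0008  0.0002 -1.    ]] [-0.2132  0.4555  0.2861] 0.33192884538906836
```

View pics/w2.png

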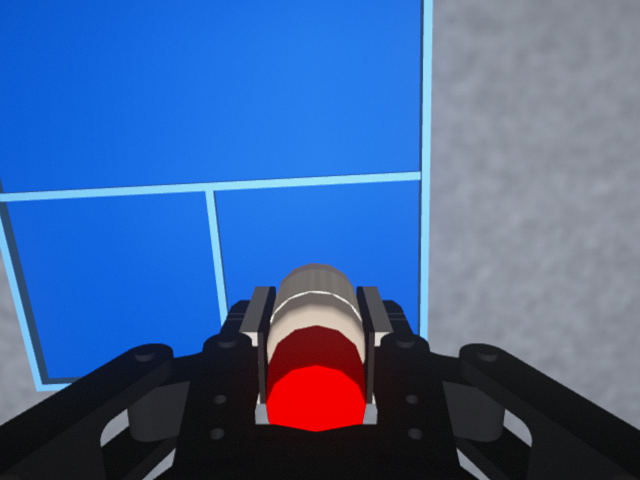

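The bottle hangs over the left square pocket: the pocket edges are at u≈225 and 425, the bottle at u≈320. Lowering and releasing.

>>> drive_tool(steps=[{"ax": 0, "ay": 0, "az": 0, "dx": 0, "dy": 0, "dz": 0.8, "fingers": 0}, {"ax": 0, "ay": 0, "az": 0, "dx": 0, "dy": 0, "dz": 1.3, "fingers": 0}, {"ax": 0, "ay": 0, "az": 0, "dx": 0, "dy": 0, "dz": 1.6, "fingers": 0}, {"ax": 0, "ay": 0, "az": 0, "dx": 0, "dy": 0, "dz": 1.6, "fingers": 0}, {"ax": 0, "ay": 0, "az": 0, "dx": 0, "dy": 0, "dz": 1.6, "fingers": 40}, {"ax": 0, "ay": 0, "az": 0, "dx": 0, "dy": 0, "dz": 1.6, "fingers": 55}, {"ax": 0, "ay": 0, "az": 0, "dx": 0, "dy": 0, "dz": 1.6, "fingers": 55}, {"ax": 0, "ay": 0, "az": 0, "dx": 0, "dy": 0, "dz": 1.6, "fingers": 55}, {"ax": 0, "ay": 0, "az": 0, "dx": 0, "dy": 0, "dz": 1.6, "fingers": 55}, {"ax": 0, "ay": 0, "az": 0, "dx": 0, "dy": 0, "dz": -1, "fingers": 55}, {"ax": 0, "ay": 0, "az": 0, "dx": 0, "dy": 0, "dz": -4, "fingers": 55}, {"ax": 0, "ay": 0, "az": 0, "dx": 0, "dy": 0, "dz": -8, "fingers": 55}, {"ax": 0, "ay": 0, "az": 0, "dx": 0, "dy": 0, "dz": -12, "fingers": 100}, {"ax": 0, "ay": 0, "az": 0, "dx": 0, "dy": 0, "dz": -12, "fingers": 100}])

```text
time: 7.25
position: [0.5145, 0.3349, 0.1562]
eef_rot: [[-1.0, -0.0, 0.013], [-0.0, 1.0, 0.006], [-0.013, 0.006, -1.0]]
contact_force: [0.7, 0.4, 0.5]
width: 0.869
grip_force: 0.0
```

>>> drive_tool(steps=[{"ax": 0, "ay": 0, "az": 0, "dx": -1.5, "dy": -4, "dz": 0, "fingers": 100}, {"ax": 0, "ay": 0, "az": 0, "dx": -15.5, "dy": -52.1, "dz": 0, "fingers": 100}, {"ax": 0, "ay": 0, "az": 0, "dx": -15.5, "dy": -52.1, "dz": 0, "fingers": 100}, {"ax": 0, "ay": 0, "az": 0, "dx": -15.5, "dy": -52.1, "dz": 0, "fingers": 100}, {"ax": 0, "ay": 0, "az": 0, "dx": -15.5, "dy": -52.1, "dz": 0, "fingers": 100}, {"ax": 0, "ay": 0, "az": 0, "dx": -15.5, "dy": -52.1, "dz": 0, "fingers": 100}, {"ax": 0, "ay": 0, "az": 0, "dx": -15.5, "dy": -52.1, "dz": 0, "fingers": 100}, {"ax": 0, "ay": 0, "az": 0, "dx": -15.5, "dy": -52.1, "dz": 0, "fingers": 100}, {"ax": 0, "ay": 0, "az": 0, "dx": -15.5, "dy": -52.1, "dz": 0, "fingers": 100}, {"ax": 0, "ay": 0, "az": 0, "dx": -15.5, "dy": -52.1, "dz": 0, "fingers": 100}, {"ax": 0, "ay": 0, "az": 0, "dx": -15.5, "dy": -52.1, "dz": 0, "fingers": 100}, {"ax": 0, "ay": 0, "az": 0, "dx": -15.5, "dy": -52.1, "dz": 0, "fingers": 100}, {"ax": 0, "ay": 0, "az": 0, "dx": -15.5, "dy": -52.1, "dz": 0, "fingers": 100}, {"ax": 0, "ay": 0, "az": 0, "dx": -15.5, "dy": -52.1, "dz": 0, "fingers": 100}, {"ax": 0, "ay": 0, "az": 0, "dx": -15.5, "dy": -52.1, "dz": 0, "fingers": 100}, {"ax": 0, "ay": 0, "az": 0, "dx": -15.5, "dy": -52.1, "dz": 0, "fingers": 100}])

```text
time: 8.85
position: [0.6645, -0.1868, 0.1482]
eef_rot: [[-1.0, -0.002, -0.0], [-0.002, 1.0, 0.0], [0.0, 0.0, -1.0]]
contact_force: [0.2, -0.7, -0.4]
width: 1.001
grip_force: 0.0
```

Run:
```python
from h import *
s,c=wcam('w3'); print(s['time'],s['position'],s['eef_rot'],s['contact_force'],s['width'])
P=np.array([[*world(c,u,v)] for u in range(200,440,2) for v in range(150,330,2) if c['depth'][v,u]>.05]); P=P[(P[:,2]>.022)&(P[:,2]<.035)]; print(len(P),P.min(0),P.max(0),(P.min(0)+P.max(0))/2)
t=snap('top','top1')
```

```text
8.85 [ 0.6645 -0.1868  0.1482] [[-1.     -0.002  -0.0004]
 [-0.002   1.      0.0003]
 [ 0.0004  0.0003 -1.    ]] [ 0.2267 -0.6555 -0.4286] 1.0009825868281736
1162 [ 0.6391 -0.2119  0.0221] [ 0.6881 -0.1637  0.0315] [ 0.6636 -0.1878  0.0268]
```

View pics/top1.png

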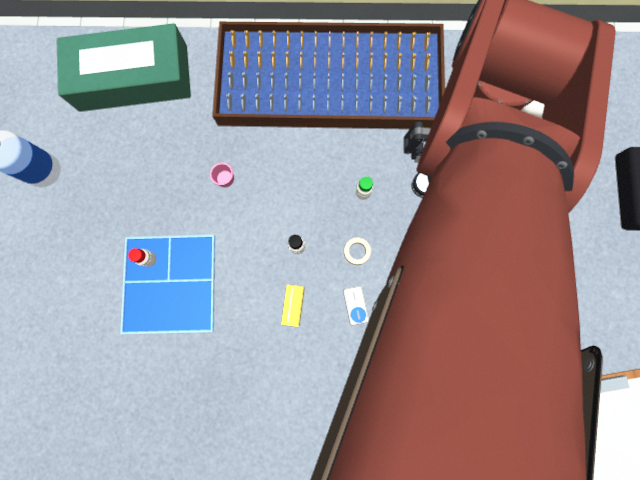

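The top view shows the red bottle standing in the blue tray's left square pocket (cap at 137,256), with everything else untouched. Gripping the lens next.

>>> drive_tool(steps=[{"ax": 0, "ay": 0, "az": 0, "dx": 0.1, "dy": 0, "dz": 4, "fingers": 100}, {"ax": 0, "ay": 0, "az": 0, "dx": 0.1, "dy": 0, "dz": 8, "fingers": 100}, {"ax": 0, "ay": 0, "az": 0, "dx": 0.1, "dy": 0, "dz": 11, "fingers": 100}, {"ax": 0, "ay": 0, "az": 0, "dx": 0.1, "dy": 0, "dz": 13, "fingers": 100}, {"ax": 0, "ay": 0, "az": 0, "dx": 0.1, "dy": 0, "dz": 14.2, "fingers": 100}, {"ax": 0, "ay": 0, "az": 0, "dx": 0.1, "dy": 0, "dz": 14.2, "fingers": 100}, {"ax": 0, "ay": 0, "az": 0, "dx": 0.1, "dy": 0, "dz": 14.2, "fingers": 0}, {"ax": 0, "ay": 0, "az": 0, "dx": 0.1, "dy": 0, "dz": 14.2, "fingers": 0}, {"ax": 0, "ay": 0, "az": 0, "dx": 0.1, "dy": 0, "dz": 14.2, "fingers": 0}, {"ax": 0, "ay": 0, "az": 0, "dx": 0.1, "dy": 0, "dz": 14.2, "fingers": 0}, {"ax": 0, "ay": 0, "az": 0, "dx": 0.1, "dy": 0, "dz": 14.2, "fingers": 0}, {"ax": 0, "ay": 0, "az": 0, "dx": 0.1, "dy": 0, "dz": 14.2, "fingers": 0}, {"ax": 0, "ay": 0, "az": 0, "dx": 0.1, "dy": 0, "dz": 14.2, "fingers": 0}, {"ax": 0, "ay": 0, "az": 0, "dx": 0.1, "dy": 0, "dz": 14.2, "fingers": 0}])

```text
time: 10.35
position: [0.6659, -0.1893, 0.0092]
eef_rot: [[-1.0, 0.0, 0.005], [0.0, 1.0, -0.002], [-0.005, -0.002, -1.0]]
contact_force: [1.1, 0.1, 5.4]
width: 0.553
grip_force: 62.3
```

>>> drive_tool(steps=[{"ax": 0, "ay": 0, "az": 0, "dx": 0, "dy": 0, "dz": -1, "fingers": 0}, {"ax": 0, "ay": 0, "az": 0, "dx": 0, "dy": 0, "dz": -3.5, "fingers": 0}, {"ax": 0, "ay": 0, "az": 0, "dx": 0, "dy": 0, "dz": -7, "fingers": 0}, {"ax": 0, "ay": 0, "az": 0, "dx": 0, "dy": 0, "dz": -10.5, "fingers": 0}, {"ax": 0, "ay": 0, "az": 0, "dx": 0.5, "dy": 1.5, "dz": -12, "fingers": 0}, {"ax": 0, "ay": 0, "az": 0, "dx": 1.4, "dy": 4, "dz": -12, "fingers": 0}, {"ax": 0, "ay": 0, "az": 0, "dx": 2.7, "dy": 8, "dz": -12, "fingers": 0}, {"ax": 0, "ay": 0, "az": 0, "dx": 4.1, "dy": 12, "dz": -12, "fingers": 0}, {"ax": 0, "ay": 0, "az": 0, "dx": 5.5, "dy": 16, "dz": -12, "fingers": 0}, {"ax": 0, "ay": 0, "az": 0, "dx": 6.8, "dy": 20, "dz": -12, "fingers": 0}, {"ax": 0, "ay": 0, "az": 0, "dx": 8.2, "dy": 24, "dz": -12, "fingers": 0}, {"ax": 0, "ay": 0, "az": 0, "dx": 9.6, "dy": 28, "dz": -12, "fingers": 0}, {"ax": 0, "ay": 0, "az": 0, "dx": 11, "dy": 32, "dz": -12, "fingers": 0}, {"ax": 0, "ay": 0, "az": 0, "dx": 12.3, "dy": 36, "dz": -12, "fingers": 0}, {"ax": 0, "ay": 0, "az": 0, "dx": 13.7, "dy": 40, "dz": -12, "fingers": 0}, {"ax": 0, "ay": 0, "az": 0, "dx": 14.6, "dy": 42.6, "dz": -12, "fingers": 0}, {"ax": 0, "ay": 0, "az": 0, "dx": 15, "dy": 43.8, "dz": -11, "fingers": 0}, {"ax": 0, "ay": 0, "az": 0, "dx": 15, "dy": 43.8, "dz": -8, "fingers": 0}, {"ax": 0, "ay": 0, "az": 0, "dx": 15, "dy": 43.8, "dz": -6, "fingers": 0}, {"ax": 0, "ay": 0, "az": 0, "dx": 15, "dy": 43.8, "dz": -6, "fingers": 0}])

```text
time: 12.35
position: [0.5102, 0.2476, 0.0621]
eef_rot: [[-1.0, 0.0, -0.008], [0.0, 1.0, -0.003], [0.008, -0.003, -1.0]]
contact_force: [-0.7, -0.5, -0.4]
width: 0.555
grip_force: 61.9
```

Run:
```python
from h import *
s,c=wcam('w4'); print(s['time'],s['position'],s['eef_rot'],s['contact_force'],s['width'])
```

```text
12.35 [0.5102 0.2476 0.0621] [[-1.      0.0002 -0.0082]
 [ 0.0003  1.     -0.0034]
 [ 0.0082 -0.0034 -1.    ]] [-0.6613 -0.4752 -0.4483] 0.5549128890029323
```

View pics/w4.png

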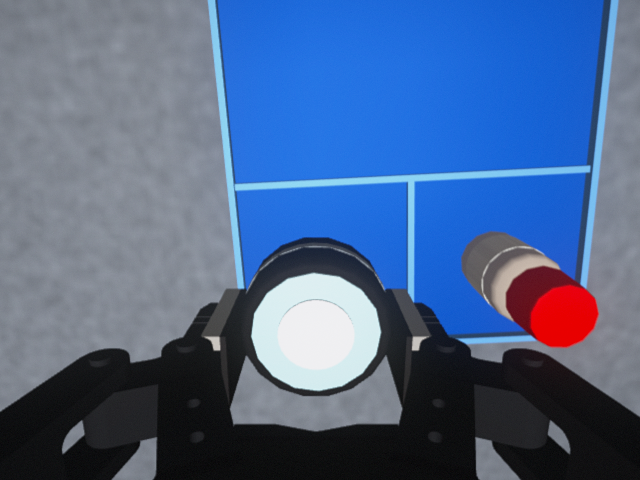

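The lens hangs at (315,335) over the right-hand pocket (walls at u≈240 and 410), and the red bottle is clear at (530,290). Lowering and releasing.

>>> drive_tool(steps=[{"ax": 0, "ay": 0, "az": 0, "dx": 0, "dy": 0, "dz": 2.5, "fingers": 0}, {"ax": 0, "ay": 0, "az": 0, "dx": 0, "dy": 0, "dz": 4.5, "fingers": 0}, {"ax": 0, "ay": 0, "az": 0, "dx": 0, "dy": 0, "dz": 5.3, "fingers": 0}, {"ax": 0, "ay": 0, "az": 0, "dx": 0, "dy": 0, "dz": 5.6, "fingers": 0}, {"ax": 0, "ay": 0, "az": 0, "dx": 0, "dy": 0, "dz": 5.6, "fingers": 0}, {"ax": 0, "ay": 0, "az": 0, "dx": 0, "dy": 0, "dz": 5.6, "fingers": 60}, {"ax": 0, "ay": 0, "az": 0, "dx": 0, "dy": 0, "dz": 5.6, "fingers": 70}, {"ax": 0, "ay": 0, "az": 0, "dx": 0, "dy": 0, "dz": 5.6, "fingers": 70}, {"ax": 0, "ay": 0, "az": 0, "dx": 0, "dy": 0, "dz": 5.6, "fingers": 70}, {"ax": 0, "ay": 0, "az": 0, "dx": 0, "dy": 0, "dz": 5.6, "fingers": 70}, {"ax": 0, "ay": 0, "az": 0, "dx": 0, "dy": 0, "dz": 4, "fingers": 70}, {"ax": 0, "ay": 0, "az": 0, "dx": 0, "dy": 0, "dz": 1, "fingers": 70}, {"ax": 0, "ay": 0, "az": 0, "dx": 0, "dy": 0, "dz": -3, "fingers": 100}, {"ax": 0, "ay": 0, "az": 0, "dx": 0, "dy": 0, "dz": -8, "fingers": 100}])

```text
time: 13.8
position: [0.5121, 0.2489, 0.1467]
eef_rot: [[-1.0, -0.0, -0.004], [-0.0, 1.0, -0.001], [0.004, -0.001, -1.0]]
contact_force: [1.0, -0.4, 1.0]
width: 0.995
grip_force: 0.0
```

>>> drive_tool(steps=[{"ax": 0, "ay": 0, "az": 3, "dx": 2, "dy": -4, "dz": 0, "fingers": 100}, {"ax": 0, "ay": 0, "az": 5.6, "dx": 8.4, "dy": -19.5, "dz": 0, "fingers": 100}, {"ax": 0, "ay": 0, "az": 5.6, "dx": 8.4, "dy": -19.5, "dz": 0, "fingers": 100}, {"ax": 0, "ay": 0, "az": 5.6, "dx": 8.4, "dy": -19.5, "dz": 0, "fingers": 100}, {"ax": 0, "ay": 0, "az": 5.6, "dx": 8.4, "dy": -19.5, "dz": 0, "fingers": 100}, {"ax": 0, "ay": 0, "az": 5.6, "dx": 8.4, "dy": -19.5, "dz": 0, "fingers": 100}, {"ax": 0, "ay": 0, "az": 5.6, "dx": 8.4, "dy": -19.5, "dz": 0, "fingers": 100}, {"ax": 0, "ay": 0, "az": 5.6, "dx": 8.4, "dy": -19.5, "dz": 0, "fingers": 100}, {"ax": 0, "ay": 0, "az": 5.6, "dx": 8.4, "dy": -19.5, "dz": 0, "fingers": 100}])

```text
time: 14.7
position: [0.4303, 0.0554, 0.1466]
eef_rot: [[-0.995, 0.096, 0.001], [0.096, 0.995, 0.0], [-0.001, 0.0, -1.0]]
contact_force: [-0.6, 0.3, 1.4]
width: 0.997
grip_force: 0.0
```

Run:
```python
from h import *
s,c=wcam('w5'); print(s['time'],s['position'],s['eef_rot'],s['contact_force'],s['width'])
P=np.array([[*world(c,u,v)] for u in range(150,460,2) for v in range(100,330,2) if c['depth'][v,u]>.05]); P=P[(P[:,2]>.040)&(P[:,2]<.05)]; print(len(P),cv2.minAreaRect((P[:,:2]*1000).astype(np.float32)))
```

```text
14.7 [0.4303 0.0554 0.1466] [[-0.9954  0.096   0.0005]
 [ 0.096   0.9954  0.0002]
 [-0.0005  0.0003 -1.    ]] [-0.6472  0.2921  1.4248] 0.9974096587995717
1467 ((429.267578125, 54.81147003173828), (29.86383819580078, 69.86840057373047), 84.58345031738281)
```

View pics/w5.png

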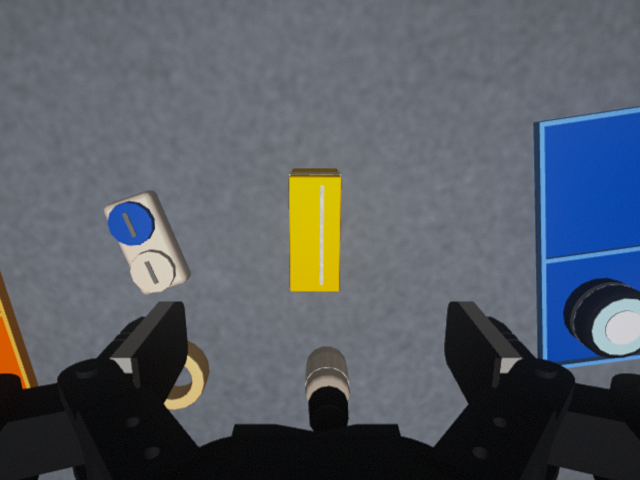

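The carton (292–340, 175–292) lies square between the fingers, and the lens sits in its pocket at (610,315). Gripping the carton.

>>> drive_tool(steps=[{"ax": 0, "ay": 0, "az": 0, "dx": 0.1, "dy": 0, "dz": 4, "fingers": 100}, {"ax": 0, "ay": 0, "az": 0, "dx": 0.1, "dy": 0, "dz": 8, "fingers": 100}, {"ax": 0, "ay": 0, "az": 0, "dx": 0.1, "dy": 0, "dz": 11, "fingers": 100}, {"ax": 0, "ay": 0, "az": 0, "dx": 0.1, "dy": 0, "dz": 13, "fingers": 100}, {"ax": 0, "ay": 0, "az": 0, "dx": 0.1, "dy": 0, "dz": 14, "fingers": 100}, {"ax": 0, "ay": 0, "az": 0, "dx": 0.1, "dy": 0, "dz": 14, "fingers": 100}, {"ax": 0, "ay": 0, "az": 0, "dx": 0.1, "dy": 0, "dz": 14, "fingers": 0}, {"ax": 0, "ay": 0, "az": 0, "dx": 0.1, "dy": 0, "dz": 14, "fingers": 0}, {"ax": 0, "ay": 0, "az": 0, "dx": 0.1, "dy": 0, "dz": 14, "fingers": 0}, {"ax": 0, "ay": 0, "az": 0, "dx": 0.1, "dy": 0, "dz": 14, "fingers": 0}, {"ax": 0, "ay": 0, "az": 0, "dx": 0.1, "dy": 0, "dz": 14, "fingers": 0}, {"ax": 0, "ay": 0, "az": 0, "dx": 0.1, "dy": 0, "dz": 14, "fingers": 0}, {"ax": 0, "ay": 0, "az": 0, "dx": 0.1, "dy": 0, "dz": 14, "fingers": 0}, {"ax": 0, "ay": 0, "az": 0, "dx": 0.1, "dy": 0, "dz": 14, "fingers": 0}, {"ax": 0, "ay": 0, "az": 0, "dx": 0.1, "dy": 0, "dz": 14, "fingers": 0}])

```text
time: 16.25
position: [0.43, 0.0545, 0.0074]
eef_rot: [[-0.995, 0.098, 0.002], [0.098, 0.995, -0.0], [-0.002, 0.0, -1.0]]
contact_force: [-0.4, 0.3, 6.4]
width: 0.35
grip_force: 59.9
```

>>> drive_tool(steps=[{"ax": 0, "ay": 0, "az": 0, "dx": 0, "dy": 0, "dz": -1, "fingers": 0}, {"ax": 0, "ay": 0, "az": 0, "dx": 0, "dy": 0, "dz": -3.5, "fingers": 0}, {"ax": 0, "ay": 0, "az": -1, "dx": 0, "dy": 0, "dz": -6.5, "fingers": 0}, {"ax": 0, "ay": 0, "az": -2, "dx": 0.1, "dy": 1, "dz": -8, "fingers": 0}, {"ax": 0, "ay": 0, "az": -3, "dx": 0.5, "dy": 4, "dz": -8, "fingers": 0}, {"ax": 0, "ay": 0, "az": -4, "dx": 0.9, "dy": 7.5, "dz": -8, "fingers": 0}, {"ax": 0, "ay": 0, "az": -5, "dx": 1.3, "dy": 11, "dz": -8, "fingers": 0}, {"ax": 0, "ay": 0, "az": -6, "dx": 1.7, "dy": 14.5, "dz": -8, "fingers": 0}, {"ax": 0, "ay": 0, "az": -7, "dx": 2.2, "dy": 18, "dz": -8, "fingers": 0}, {"ax": 0, "ay": 0, "az": -8, "dx": 2.6, "dy": 21.5, "dz": -8, "fingers": 0}, {"ax": 0, "ay": 0, "az": -8.6, "dx": 2.8, "dy": 23, "dz": -8, "fingers": 0}, {"ax": 0, "ay": 0, "az": -8.6, "dx": 2.8, "dy": 23, "dz": -6, "fingers": 0}, {"ax": 0, "ay": 0, "az": -8.6, "dx": 2.8, "dy": 23, "dz": -3.5, "fingers": 0}, {"ax": 0, "ay": 0, "az": -8.6, "dx": 2.8, "dy": 23, "dz": -2, "fingers": 0}, {"ax": 0, "ay": 0, "az": -8.6, "dx": 2.8, "dy": 23, "dz": -2, "fingers": 0}, {"ax": 0, "ay": 0, "az": -8.6, "dx": 2.8, "dy": 23, "dz": -2, "fingers": 0}])

```text
time: 17.85
position: [0.423, 0.2856, 0.0263]
eef_rot: [[-0.999, -0.052, -0.001], [-0.052, 0.999, -0.001], [0.001, -0.001, -1.0]]
contact_force: [0.9, 0.7, -0.7]
width: 0.343
grip_force: 59.3
```

Run:
```python
from h import *
s,c=wcam('w6'); print(s['time'],s['position'],s['eef_rot'],s['contact_force'],s['width'])
snap('top','top2')
a=c['frame'][:,:,::-1]; b=cv2.imread('pics/top2.png')[220:340,90:250]
cv2.imwrite('pics/v6.png',np.hstack([cv2.resize(a,(400,300)),cv2.resize(b,(400,300),interpolation=cv2.INTER_CUBIC)]))
```

```text
17.85 [0.423  0.2856 0.0263] [[-0.9986 -0.0521 -0.0009]
 [-0.0521  0.9986 -0.0007]
 [ 0.0009 -0.0007 -1.    ]] [ 0.9455  0.7463 -0.7283] 0.34298251458785445
```

View pics/v6.png

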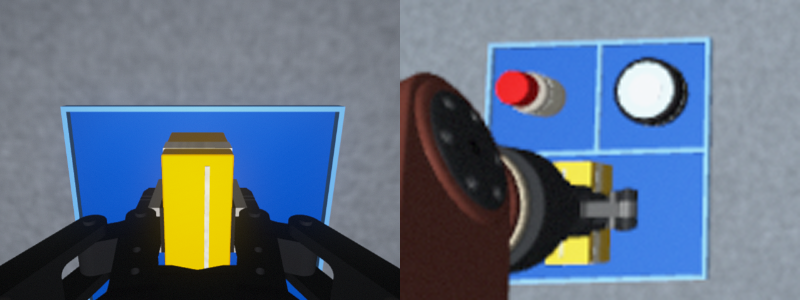

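The wrist half shows the carton (160–232, 135–268) inside the long pocket outline. The top half shows the lens and red bottle seated, and the carton's edges (v 160–265) within the long pocket (v 153–280). Lowering.

>>> drive_tool(steps=[{"ax": 0, "ay": 0, "az": 0, "dx": 0, "dy": 0, "dz": 0.8, "fingers": 0}, {"ax": 0, "ay": 0, "az": 0, "dx": 0, "dy": 0, "dz": 1.4, "fingers": 0}, {"ax": 0, "ay": 0, "az": 0, "dx": 0, "dy": 0, "dz": 1.65, "fingers": 0}, {"ax": 0, "ay": 0, "az": 0, "dx": 0, "dy": 0, "dz": 1.65, "fingers": 0}, {"ax": 0, "ay": 0, "az": 0, "dx": 0, "dy": 0, "dz": 1.65, "fingers": 40}, {"ax": 0, "ay": 0, "az": 0, "dx": 0, "dy": 0, "dz": 1.65, "fingers": 60}, {"ax": 0, "ay": 0, "az": 0, "dx": 0, "dy": 0, "dz": 1.65, "fingers": 60}, {"ax": 0, "ay": 0, "az": 0, "dx": 0, "dy": 0, "dz": 1.65, "fingers": 60}, {"ax": 0, "ay": 0, "az": 0, "dx": 0, "dy": 0, "dz": 1.65, "fingers": 60}, {"ax": 0, "ay": 0, "az": 0, "dx": 0, "dy": 0, "dz": -1, "fingers": 60}, {"ax": 0, "ay": 0, "az": 0, "dx": 0, "dy": 0, "dz": -4, "fingers": 60}, {"ax": 0, "ay": 0, "az": 0, "dx": 0, "dy": 0, "dz": -8, "fingers": 100}, {"ax": 0, "ay": 0, "az": 0, "dx": 0, "dy": 0, "dz": -12, "fingers": 100}, {"ax": 0, "ay": 0, "az": 0, "dx": 0, "dy": 0, "dz": -12, "fingers": 100}])

```text
time: 19.35
position: [0.428, 0.2886, 0.1532]
eef_rot: [[-0.999, -0.052, 0.012], [-0.052, 0.999, 0.006], [-0.012, 0.005, -1.0]]
contact_force: [0.8, 0.6, 0.4]
width: 1.001
grip_force: 0.0
```

>>> drive_tool(steps=[{"ax": 0, "ay": 0, "az": 1.5, "dx": -2, "dy": -4, "dz": 0, "fingers": 100}, {"ax": 0, "ay": 0, "az": 3, "dx": -20.6, "dy": -36.9, "dz": 0, "fingers": 100}, {"ax": 0, "ay": 0, "az": 3, "dx": -20.6, "dy": -36.9, "dz": 0, "fingers": 100}, {"ax": 0, "ay": 0, "az": 3, "dx": -20.6, "dy": -36.9, "dz": 0, "fingers": 100}, {"ax": 0, "ay": 0, "az": 3, "dx": -20.6, "dy": -36.9, "dz": 0, "fingers": 100}, {"ax": 0, "ay": 0, "az": 3, "dx": -20.6, "dy": -36.9, "dz": 0, "fingers": 100}, {"ax": 0, "ay": 0, "az": 3, "dx": -20.6, "dy": -36.9, "dz": 0, "fingers": 100}, {"ax": 0, "ay": 0, "az": 3, "dx": -20.6, "dy": -36.9, "dz": 0, "fingers": 100}, {"ax": 0, "ay": 0, "az": 3, "dx": -20.6, "dy": -36.9, "dz": 0, "fingers": 100}, {"ax": 0, "ay": 0, "az": 3, "dx": -20.6, "dy": -36.9, "dz": 0, "fingers": 100}, {"ax": 0, "ay": 0, "az": 3, "dx": -20.6, "dy": -36.9, "dz": 0, "fingers": 100}, {"ax": 0, "ay": 0, "az": 3, "dx": -20.6, "dy": -36.9, "dz": 0, "fingers": 100}, {"ax": 0, "ay": 0, "az": 3, "dx": -20.6, "dy": -36.9, "dz": 0, "fingers": 100}, {"ax": 0, "ay": 0, "az": 3, "dx": -20.6, "dy": -36.9, "dz": 0, "fingers": 100}, {"ax": 0, "ay": 0, "az": 3, "dx": -20.6, "dy": -36.9, "dz": 0, "fingers": 100}, {"ax": 0, "ay": 0, "az": 3, "dx": -20.6, "dy": -36.9, "dz": 0, "fingers": 100}])

```text
time: 20.95
position: [0.6483, -0.071, 0.1465]
eef_rot: [[-1.0, -0.001, 0.0], [-0.001, 1.0, -0.0], [-0.0, -0.0, -1.0]]
contact_force: [-0.4, -0.5, -0.6]
width: 1.0
grip_force: 0.0
```

Run:
```python
from h import *
s,c=wcam('w7'); print(s['time'],s['position'],s['eef_rot'],s['contact_force'],s['width'])
hsv=cv2.cvtColor(c['frame'],cv2.COLOR_RGB2HSV)
k=cv2.inRange(hsv,(45,120,60),(85,255,255)); k[:, :200]=0; v,u=np.nonzero(k)
P=np.array([world(c,a,b) for a,b in zip(u,v)]); P=P[P[:,2]>.06]; print(len(P),P.min(0),P.max(0),(P.min(0)+P.max(0))/2)
snap('top','top3'); b=cv2.imread('pics/top3.png')[130:350,90:540]
cv2.imwrite('pics/v7.png',np.hstack([cv2.resize(c['frame'][:,:,::-1],(293,220)),b]))
```

```text
20.95 [ 0.6483 -0.071   0.1465] [[-1.     -0.0008  0.0002]
 [-0.0008  1.     -0.0001]
 [-0.0002 -0.0001 -1.    ]] [-0.3878 -0.5419 -0.5765] 0.9996237322112329
1484 [ 0.5826 -0.0822  0.06  ] [ 0.6599 -0.0593  0.2892] [ 0.6212 -0.0707  0.1746]
```

View pics/v7.png

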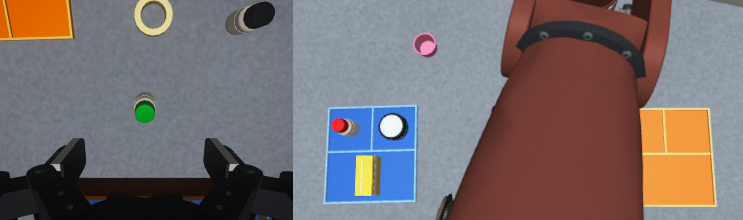

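The blue kit is complete: bottle, lens and carton are all seated. The green cap is at (145,108) in the wrist half, midway between the fingers. Gripping it.

>>> drive_tool(steps=[{"ax": 0, "ay": 0, "az": 0, "dx": -0.1, "dy": 0.1, "dz": 4, "fingers": 100}, {"ax": 0, "ay": 0, "az": 0, "dx": -0.1, "dy": 0.1, "dz": 8, "fingers": 100}, {"ax": 0, "ay": 0, "az": 0, "dx": -0.1, "dy": 0.1, "dz": 11, "fingers": 100}, {"ax": 0, "ay": 0, "az": 0, "dx": -0.1, "dy": 0.1, "dz": 13, "fingers": 100}, {"ax": 0, "ay": 0, "az": 0, "dx": -0.1, "dy": 0.1, "dz": 13.8, "fingers": 100}, {"ax": 0, "ay": 0, "az": 0, "dx": -0.1, "dy": 0.1, "dz": 13.8, "fingers": 100}, {"ax": 0, "ay": 0, "az": 0, "dx": -0.1, "dy": 0.1, "dz": 13.8, "fingers": 0}, {"ax": 0, "ay": 0, "az": 0, "dx": -0.1, "dy": 0.1, "dz": 13.8, "fingers": 0}, {"ax": 0, "ay": 0, "az": 0, "dx": -0.1, "dy": 0.1, "dz": 13.8, "fingers": 0}, {"ax": 0, "ay": 0, "az": 0, "dx": -0.1, "dy": 0.1, "dz": 13.8, "fingers": 0}, {"ax": 0, "ay": 0, "az": 0, "dx": -0.1, "dy": 0.1, "dz": 13.8, "fingers": 0}, {"ax": 0, "ay": 0, "az": 0, "dx": -0.1, "dy": 0.1, "dz": 13.8, "fingers": 0}, {"ax": 0, "ay": 0, "az": 0, "dx": -0.1, "dy": 0.1, "dz": 13.8, "fingers": 0}, {"ax": 0, "ay": 0, "az": 0, "dx": -0.1, "dy": 0.1, "dz": 13.8, "fingers": 0}, {"ax": 0, "ay": 0, "az": 0, "dx": -0.1, "dy": 0.1, "dz": 13.8, "fingers": 0}])

```text
time: 22.55
position: [0.6506, -0.0708, 0.0099]
eef_rot: [[-1.0, -0.0, 0.003], [-0.0, 1.0, -0.001], [-0.003, -0.001, -1.0]]
contact_force: [-1.0, -0.2, 5.4]
width: 0.334
grip_force: 59.5
```

>>> drive_tool(steps=[{"ax": 0, "ay": 0, "az": 0, "dx": 0, "dy": 0, "dz": -1, "fingers": 0}, {"ax": 0, "ay": 0, "az": 0, "dx": 0, "dy": 0, "dz": -3, "fingers": 0}, {"ax": 0, "ay": 0, "az": 0, "dx": 0, "dy": 0, "dz": -6, "fingers": 0}, {"ax": 0, "ay": 0, "az": 0, "dx": 0.5, "dy": -0.6, "dz": -9, "fingers": 0}, {"ax": 0, "ay": 0, "az": 0, "dx": 2, "dy": -2.2, "dz": -10, "fingers": 0}, {"ax": 0, "ay": 0, "az": 0, "dx": 4, "dy": -4.4, "dz": -10, "fingers": 0}, {"ax": 0, "ay": 0, "az": 0, "dx": 6, "dy": -6.6, "dz": -10, "fingers": 0}, {"ax": 0, "ay": 0, "az": 0, "dx": 8, "dy": -8.7, "dz": -10, "fingers": 0}, {"ax": 0, "ay": 0, "az": 0, "dx": 10, "dy": -10.9, "dz": -10, "fingers": 0}, {"ax": 0, "ay": 0, "az": 0, "dx": 12, "dy": -13, "dz": -10, "fingers": 0}, {"ax": 0, "ay": 0, "az": 0, "dx": 13, "dy": -14.1, "dz": -10, "fingers": 0}, {"ax": 0, "ay": 0, "az": 0, "dx": 13, "dy": -14.1, "dz": -8, "fingers": 0}, {"ax": 0, "ay": 0, "az": 0, "dx": 13, "dy": -14.1, "dz": -5.5, "fingers": 0}, {"ax": 0, "ay": 0, "az": 0, "dx": 13, "dy": -14.1, "dz": -3, "fingers": 0}, {"ax": 0, "ay": 0, "az": 0, "dx": 13, "dy": -14.1, "dz": -2, "fingers": 0}, {"ax": 0, "ay": 0, "az": 0, "dx": 13, "dy": -14.1, "dz": -2, "fingers": 0}, {"ax": 0, "ay": 0, "az": 0, "dx": 13, "dy": -14.1, "dz": -2, "fingers": 0}])

```text
time: 24.25
position: [0.52, -0.2116, 0.0289]
eef_rot: [[-1.0, -0.0, 0.001], [-0.0, 1.0, -0.0], [-0.001, -0.0, -1.0]]
contact_force: [0.1, 0.3, -0.9]
width: 0.334
grip_force: 59.1
```

Run:
```python
from h import *
s,c=wcam('w8'); print(s['time'],s['position'],s['contact_force'],s['width'])
```

```text
24.25 [ 0.52   -0.2116  0.0289] [ 0.1398  0.267  -0.8859] 0.33415448286239474
```

View pics/w8.png

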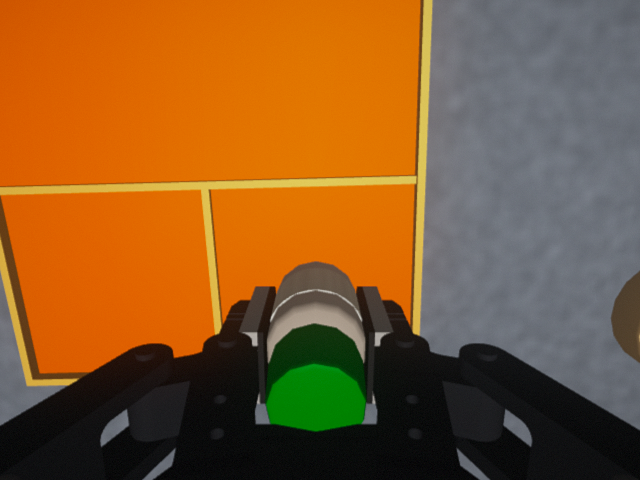

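The green bottle is over the near-right pocket in view (walls at u≈217 and 415). Releasing it, then moving to the case.

>>> drive_tool(steps=[{"ax": 0, "ay": 0, "az": 0, "dx": 0, "dy": 0, "dz": 0.8, "fingers": 0}, {"ax": 0, "ay": 0, "az": 0, "dx": 0, "dy": 0, "dz": 1.3, "fingers": 0}, {"ax": 0, "ay": 0, "az": 0, "dx": 0, "dy": 0, "dz": 1.6, "fingers": 0}, {"ax": 0, "ay": 0, "az": 0, "dx": 0, "dy": 0, "dz": 1.6, "fingers": 0}, {"ax": 0, "ay": 0, "az": 0, "dx": 0, "dy": 0, "dz": 1.6, "fingers": 40}, {"ax": 0, "ay": 0, "az": 0, "dx": 0, "dy": 0, "dz": 1.6, "fingers": 55}, {"ax": 0, "ay": 0, "az": 0, "dx": 0, "dy": 0, "dz": 1.6, "fingers": 55}, {"ax": 0, "ay": 0, "az": 0, "dx": 0, "dy": 0, "dz": 1.6, "fingers": 55}, {"ax": 0, "ay": 0, "az": 0, "dx": 0, "dy": 0, "dz": 1.6, "fingers": 55}, {"ax": 0, "ay": 0, "az": 0, "dx": 0, "dy": 0, "dz": -1, "fingers": 55}, {"ax": 0, "ay": 0, "az": 0, "dx": 0, "dy": 0, "dz": -4, "fingers": 55}, {"ax": 0, "ay": 0, "az": 0, "dx": 0, "dy": 0, "dz": -8, "fingers": 55}, {"ax": 0, "ay": 0, "az": 0, "dx": 0, "dy": 0, "dz": -12, "fingers": 100}, {"ax": 0, "ay": 0, "az": 0, "dx": 0, "dy": 0, "dz": -12, "fingers": 100}])

```text
time: 25.7
position: [0.524, -0.214, 0.1557]
eef_rot: [[-1.0, -0.0, 0.012], [-0.0, 1.0, -0.007], [-0.012, -0.007, -1.0]]
contact_force: [0.5, 0.0, 0.7]
width: 0.866
grip_force: 0.0
```

>>> drive_tool(steps=[{"ax": 0, "ay": 0, "az": -5, "dx": 2, "dy": 3, "dz": 0, "fingers": 100}, {"ax": 0, "ay": 0, "az": -13.3, "dx": 8.6, "dy": 15.1, "dz": 0, "fingers": 100}, {"ax": 0, "ay": 0, "az": -13.3, "dx": 8.6, "dy": 15.1, "dz": 0, "fingers": 100}, {"ax": 0, "ay": 0, "az": -13.3, "dx": 8.6, "dy": 15.1, "dz": 0, "fingers": 100}, {"ax": 0, "ay": 0, "az": -13.3, "dx": 8.6, "dy": 15.1, "dz": 0, "fingers": 100}, {"ax": 0, "ay": 0, "az": -13.3, "dx": 8.6, "dy": 15.1, "dz": 0, "fingers": 100}, {"ax": 0, "ay": 0, "az": -13.3, "dx": 8.6, "dy": 15.1, "dz": 0, "fingers": 100}, {"ax": 0, "ay": 0, "az": -13.3, "dx": 8.6, "dy": 15.1, "dz": 0, "fingers": 100}, {"ax": 0, "ay": 0, "az": -13.3, "dx": 8.6, "dy": 15.1, "dz": 0, "fingers": 100}, {"ax": 0, "ay": 0, "az": -13.3, "dx": 8.6, "dy": 15.1, "dz": 0, "fingers": 100}])

```text
time: 26.7
position: [0.4337, -0.0612, 0.1483]
eef_rot: [[-0.973, -0.229, -0.0], [-0.229, 0.973, -0.0], [0.0, 0.0, -1.0]]
contact_force: [0.3, -0.9, 0.2]
width: 1.002
grip_force: 0.0
```

Run:
```python
from h import *
s,c=wcam('w9'); print(s['time'],s['position'],s['eef_rot'],s['contact_force'],s['width'])
P=np.array([[*world(c,u,v)] for u in range(200,440,1) for v in range(100,330,1) if c['depth'][v,u]>.05]); P=P[(P[:,2]>.012)&(P[:,2]<.03)]; print(len(P),cv2.minAreaRect((P[:,:2]*1000).astype(np.float32)))
```

```text
26.7 [ 0.4337 -0.0612  0.1483] [[-0.9734 -0.229  -0.0002]
 [-0.229   0.9734 -0.    ]
 [ 0.0002  0.     -1.    ]] [ 0.2929 -0.8672  0.1809] 1.0019554815306808
5108 ((456.9708557128906, -58.26545715332031), (117.59785461425781, 43.77290725708008), 1.597970724105835)
```

View pics/w9.png

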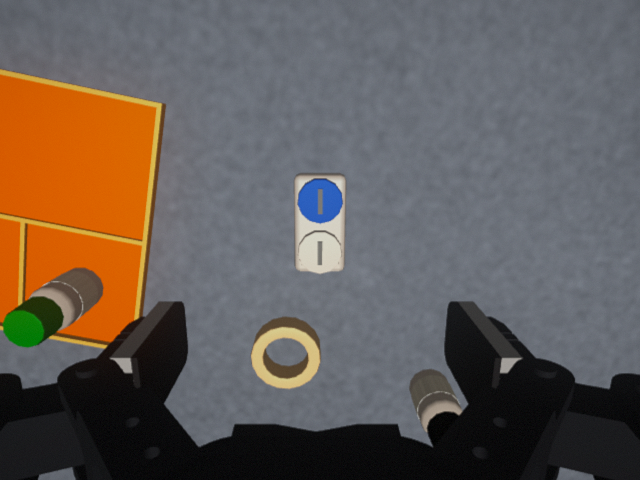

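The case (295–345, 175–272) is centred and square between the fingers. The tape (286,350) and black bottle are clear, and the green bottle stands in its pocket. Gripping the case.

>>> drive_tool(steps=[{"ax": 0, "ay": 0, "az": 0, "dx": 0, "dy": 0, "dz": 4, "fingers": 100}, {"ax": 0, "ay": 0, "az": 0, "dx": 0, "dy": 0, "dz": 8, "fingers": 100}, {"ax": 0, "ay": 0, "az": 0, "dx": 0, "dy": 0, "dz": 11, "fingers": 100}, {"ax": 0, "ay": 0, "az": 0, "dx": 0, "dy": 0, "dz": 13, "fingers": 100}, {"ax": 0, "ay": 0, "az": 0, "dx": 0, "dy": 0, "dz": 14.2, "fingers": 100}, {"ax": 0, "ay": 0, "az": 0, "dx": 0, "dy": 0, "dz": 14.5, "fingers": 100}, {"ax": 0, "ay": 0, "az": 0, "dx": 0, "dy": 0, "dz": 14.5, "fingers": 100}, {"ax": 0, "ay": 0, "az": 0, "dx": 0, "dy": 0, "dz": 14.5, "fingers": 0}, {"ax": 0, "ay": 0, "az": 0, "dx": 0, "dy": 0, "dz": 14.5, "fingers": 0}, {"ax": 0, "ay": 0, "az": 0, "dx": 0, "dy": 0, "dz": 14.5, "fingers": 0}, {"ax": 0, "ay": 0, "az": 0, "dx": 0, "dy": 0, "dz": 14.5, "fingers": 0}, {"ax": 0, "ay": 0, "az": 0, "dx": 0, "dy": 0, "dz": 14.5, "fingers": 0}, {"ax": 0, "ay": 0, "az": 0, "dx": 0, "dy": 0, "dz": 14.5, "fingers": 0}, {"ax": 0, "ay": 0, "az": 0, "dx": 0, "dy": 0, "dz": 14.5, "fingers": 0}, {"ax": 0, "ay": 0, "az": 0, "dx": 0, "dy": 0, "dz": 14.5, "fingers": 0}, {"ax": 0, "ay": 0, "az": 0, "dx": 0, "dy": 0, "dz": 14.5, "fingers": 0}])

```text
time: 28.35
position: [0.4346, -0.0609, 0.0044]
eef_rot: [[-0.973, -0.23, 0.002], [-0.23, 0.973, -0.001], [-0.002, -0.001, -1.0]]
contact_force: [-0.5, -0.4, 6.6]
width: 0.38
grip_force: 60.4
```

>>> drive_tool(steps=[{"ax": 0, "ay": 0, "az": 0, "dx": 0, "dy": 0, "dz": -1, "fingers": 0}, {"ax": 0, "ay": 0, "az": 0, "dx": 0, "dy": 0, "dz": -3.5, "fingers": 0}, {"ax": 0, "ay": 0, "az": 1, "dx": 0, "dy": 0, "dz": -6, "fingers": 0}, {"ax": 0, "ay": 0, "az": 2, "dx": 0.2, "dy": -1, "dz": -7, "fingers": 0}, {"ax": 0, "ay": 0, "az": 4, "dx": 1, "dy": -4, "dz": -7, "fingers": 0}, {"ax": 0, "ay": 0, "az": 6, "dx": 1.8, "dy": -7.5, "dz": -7, "fingers": 0}, {"ax": 0, "ay": 0, "az": 8, "dx": 2.7, "dy": -11, "dz": -7, "fingers": 0}, {"ax": 0, "ay": 0, "az": 10, "dx": 3.5, "dy": -14.5, "dz": -7, "fingers": 0}, {"ax": 0, "ay": 0, "az": 11.6, "dx": 4.3, "dy": -17.8, "dz": -7, "fingers": 0}, {"ax": 0, "ay": 0, "az": 11.6, "dx": 4.6, "dy": -19, "dz": -7, "fingers": 0}, {"ax": 0, "ay": 0, "az": 11.6, "dx": 4.6, "dy": -19, "dz": -5, "fingers": 0}, {"ax": 0, "ay": 0, "az": 11.6, "dx": 4.6, "dy": -19, "dz": -3, "fingers": 0}, {"ax": 0, "ay": 0, "az": 11.6, "dx": 4.6, "dy": -19, "dz": -2, "fingers": 0}, {"ax": 0, "ay": 0, "az": 11.6, "dx": 4.6, "dy": -19, "dz": -2, "fingers": 0}, {"ax": 0, "ay": 0, "az": 11.6, "dx": 4.6, "dy": -19, "dz": -2, "fingers": 0}])

```text
time: 29.85
position: [0.4322, -0.2557, 0.0233]
eef_rot: [[-1.0, -0.03, -0.0], [-0.03, 1.0, 0.0], [0.0, 0.0, -1.0]]
contact_force: [0.6, -0.3, -0.3]
width: 0.381
grip_force: 59.7
```

Run:
```python
from h import *
s,c=wcam('w10'); print(s['time'],s['position'],s['eef_rot'],s['contact_force'],s['width'])
```

```text
29.85 [ 0.4322 -0.2557  0.0233] [[-0.9995 -0.0302 -0.0003]
 [-0.0302  0.9995  0.0003]
 [ 0.0003  0.0003 -1.    ]] [ 0.5705 -0.269  -0.3165] 0.38068415522260235
```

View pics/w10.png

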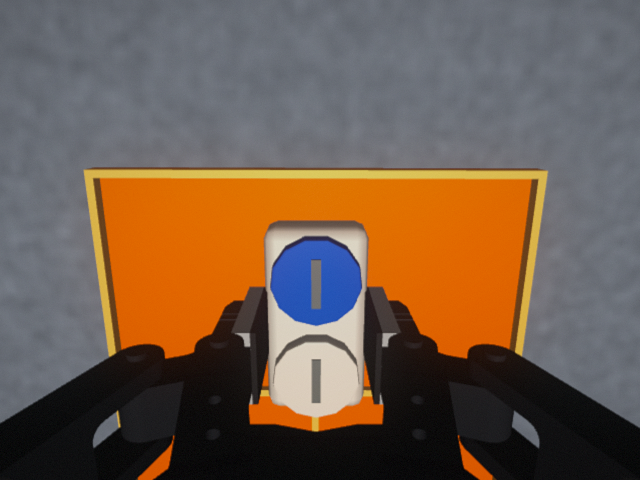

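The case is centred in the long pocket: near rim at v≈173, divider at v≈393, case spanning v 222–410 in raised perspective. Lowering, releasing and backing away.

>>> drive_tool(steps=[{"ax": 0, "ay": 0, "az": 0, "dx": 0, "dy": 0, "dz": 0.8, "fingers": 0}, {"ax": 0, "ay": 0, "az": 0, "dx": 0, "dy": 0, "dz": 1.4, "fingers": 0}, {"ax": 0, "ay": 0, "az": 0, "dx": 0, "dy": 0, "dz": 1.65, "fingers": 0}, {"ax": 0, "ay": 0, "az": 0, "dx": 0, "dy": 0, "dz": 1.65, "fingers": 0}, {"ax": 0, "ay": 0, "az": 0, "dx": 0, "dy": 0, "dz": 1.65, "fingers": 45}, {"ax": 0, "ay": 0, "az": 0, "dx": 0, "dy": 0, "dz": 1.65, "fingers": 65}, {"ax": 0, "ay": 0, "az": 0, "dx": 0, "dy": 0, "dz": 1.65, "fingers": 65}, {"ax": 0, "ay": 0, "az": 0, "dx": 0, "dy": 0, "dz": 1.65, "fingers": 65}, {"ax": 0, "ay": 0, "az": 0, "dx": 0, "dy": 0, "dz": 1.65, "fingers": 65}, {"ax": 0, "ay": 0, "az": 0, "dx": 0, "dy": 0, "dz": 0, "fingers": 65}, {"ax": 0, "ay": 0, "az": 0, "dx": 0, "dy": 0, "dz": -4, "fingers": 65}, {"ax": 0, "ay": 0, "az": 0, "dx": 0, "dy": 0, "dz": -8, "fingers": 65}, {"ax": 0, "ay": 0, "az": 0, "dx": 0, "dy": 0, "dz": -13, "fingers": 65}, {"ax": 0, "ay": 0, "az": 0, "dx": 0, "dy": 4, "dz": -16, "fingers": 65}, {"ax": 0, "ay": 0, "az": 0, "dx": 0, "dy": 25, "dz": -16, "fingers": 65}, {"ax": 0, "ay": 0, "az": 0, "dx": 0, "dy": 25, "dz": -16, "fingers": 65}, {"ax": 0, "ay": 0, "az": 0, "dx": 0, "dy": 25, "dz": -16, "fingers": 65}, {"ax": 0, "ay": 0, "az": 0, "dx": 0, "dy": 25, "dz": -16, "fingers": 65}, {"ax": 0, "ay": 0, "az": 0, "dx": 0, "dy": 25, "dz": -16, "fingers": 65}, {"ax": 0, "ay": 0, "az": 0, "dx": 0, "dy": 25, "dz": -16, "fingers": 65}])

```text
time: 31.9
position: [0.4246, -0.0047, 0.1832]
eef_rot: [[-0.999, -0.034, 0.0], [-0.034, 0.999, -0.0], [-0.0, -0.0, -1.0]]
contact_force: [1.0, -0.7, -0.5]
width: 0.647
grip_force: 0.0
```

Run:
```python
from h import *
s=robot.observe(); print(s['time'],s['position'],s['contact_force'])
a=snap('top','top4')['frame']; b=snap('scene','scene4')['frame']
t=cv2.resize(a[140:345,100:530],(800,381),interpolation=cv2.INTER_CUBIC); u=cv2.resize(b[150:350,100:520],(460,219))
o=np.zeros((600,800,3),np.uint8); o[:381]=t; o[381:,:460]=u; cv2.imwrite('pics/v11.png',o[:,:,::-1])
```

```text
31.9 [ 0.4246 -0.0047  0.1832] [ 0.992  -0.6819 -0.4748]
```

View pics/v11.png

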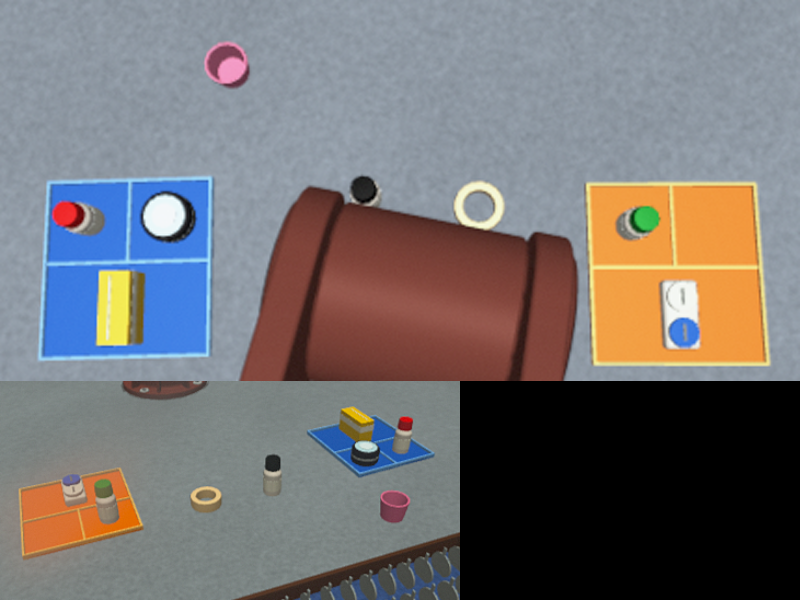

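Both views show all five items flat in their pockets: red bottle (75,217), lens (167,217) and carton (120,307) in blue, and green bottle (638,222) and case (680,314) in orange. The black bottle, tape and eye cup have not moved, and the arm is clear.

```bash
python3 -c "
from bench import robot; print(robot.sign_off())"
```

```text
the job is handed in; nothing more can be done
None
```

Both kits are made up and the job is handed in: the last pictures show all five items flat in their pockets and the black-capped bottle, tape roll and eye cup where they were, with the arm clear at 31.9 s of the 136 s allowed.

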